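Click a fresh anti-scale cartridge into the steam station

TASK

Take the fresh anti-scale cartridge (green cap) from the tray and push it down into the blue-rimmed dock of the steam station, past the sprung side ball, until it clicks and is held fully home. Push gently: the seat inside the dock is fragile and lies at a different depth in every station, so go by feel, then let go. Leave the spent cartridge, the bottle and the brush where they are.

Things in the scene. Friction and masses are not known exactly. Their poses are not given: they have to be found in the camera images.
- fresh_mid (a point): Centre (60 mm above its foot) of the loose, upright fresh cartridge: 40 mm along x, 24 mm along y, 120 mm tall, white with green cap, 0.12 to 0.2 kg. Both broad (y) faces have a 4 mm deep groove 26 to 37 mm above the foot; fits the dock either way round. Grip across the 24 mm, with the fingertips at least 68 mm above the foot to clear the dock.
- spent_mid (a point): Centre (60 mm above its foot) of the spent cartridge: same shape and size, but yellow with a black cap; it stands in the other place in the tray, about 130 mm away. Not to be disturbed.
- station: Fixed steam station, a white box 260 mm along x, 340 mm along y, top 110 mm above the table; origin at the centre of its underside. A blue iron rests on its +y half, up to 215 mm above the table; it spans local y 20 to 150 mm. The blue-rimmed dock is near its -y end.
- dock_mouth (a point): Centre of the dock's mouth, top of the blue rim, 118 mm above the table; axes as the station's. A funnel 8 mm deep narrows from 51 x 35 mm to a channel 42.4 (x) by 26 mm (y). The seat carries the foot at home: a rubber pad (8 N/mm, 2 mm travel, then rigid) 36 to 62 mm below the mouth, different in each station, not measured. It breaks above 25 N.
- ball (a joint): Sprung 14 mm steel ball, 4.2 mm into the channel from its -y wall, 31.5 mm above the seat. Value: how far pushed back (m): 0 fully out (empty, or clicked home), 0.002 to 0.004 as the cartridge passes. Met about 34 mm before home; the push first rises to about 4 to 8 N, stays low, drops as the ball snaps into the groove (click) and rises again on the pad.
- tray: Fixed grey tray, 200 mm along x by 260 mm along y, rim 12 mm high, floor 4 mm thick; origin at the centre of its underside. The two cartridges stand in it.
- bottle: Loose blue bottle with red cap, 60 mm in diameter, 170 mm tall, standing; origin at its underside. Not to be disturbed.
- brush: Loose wooden spotting brush, 200 mm long along its x, 45 mm wide, 30 mm high; origin under its middle. Not to be disturbed.

How it is judged:
By the outcome, as a careful person would: the job done as asked, in the order asked, and still so for the second after the job is handed in, with the robot touching nothing.
It also fails if it takes over 46 s, if anything falls off the work surface, if the arm or the gripper's body presses on something with over 40 N, if the wrist force passes 120 N, or if a joint passes its speed limit or range.

ROBOT

A 6-joint arm with a two-finger parallel gripper is mounted at the origin on the work surface. World frame = base frame: x ahead of the robot, y to its left, z up, the work surface at z = 0. Lengths are in m, angles in degrees, forces in N, time in s.
With the tool pointing down it reaches from about 0.3 to 0.75 m from the base axis. Payload 8.5 kg.
Tool frame: the origin (TCP) lies at the very end of the fingers, on their centre line; the grasp point (between the pads) lies 19 mm behind it (env.pinch_z is the distance from the TCP to the grasp point, in m); z points along the fingers, y is the line along which they close (so a half turn about z gives the same grasp; the last joint's range is limited). The gripper opens to 85 mm and grips with 20 to 120 N. Pads are 22 mm wide; open, the fingers measure 114 mm over their backs; the gripper's body (76 mm by 85 mm) begins 54 mm behind the grasp point. The pads swing forward as they close: fully open they stand 13 mm farther back than shut.
Start: joints at [57.049, 21.807, 74.336, -0, 83.858, -12.336], TCP at [0.194, 0.515, 0.231] pointing down, gripper open.
Joint ranges: [-178.18, 178.18], [-50.72, 133.34], [12.68, 142.11], [-81.47, 261.47], [9.98, 163.14], [-165.26, 165.26]. Speed limits (degrees/s): [136.94, 136.94, 180, 180, 180, 180].

INTERFACE

Orientations are given as a 3x3 rotation matrix whose columns are the frame's x, y, z axes.
In Python, from rig import env, viewer gives the robot as it stands.
- The arm moves only by the tool drive_tool, never from a script. Its argument "series" is a list of rows, each a list of 3 entries, a list of its own where there are three numbers: the shift along the tool's x, y, z in m, then the turn about the tool's z in degrees, then the finger opening in m, from 0 to 0.0854. A call has 1 to 20 rows; each row is the pose to reach, as a shift and turn from the pose commanded when the call began, along the tool's axes at that moment; what a row does not reach only later rows make up. A row lasts 1/10 s, in which the tool goes at most 50 mm and 8.59 degrees, less where a joint would pass 70% of its speed; a pose out of reach is approached as far as the arm can. A call with a gripper value outside its range is refused whole. The fingers move at their own pace and stop on an object; "newtons" is the grip in N (left out, the last holds). Time passes only in rows, so rows that repeat a pose let the fingers close. It gives the time, the measured TCP pose, the force, the opening and the grip force at its end, in the units of the state.
- env.observe(): the state, without advancing time (a new reading comes with each control period).
- viewer.get_image(name): name is "scene" or "top" or "wrist"; returns a dict with "img" (480x640x3 uint8, red, green, blue), "depth" (480x640 float32, m along the optical axis (not along the pixel's ray), 0 where there is no reading), "camera_matrix" (3x3 intrinsics, pixels), "distortion" ([k1, k2, p1, p2, k3] as OpenCV has them; the pictures are not rectified), "rvec" (rotation vector, rad) and "tvec" (3), from world to camera coordinates, as OpenCV has them. Camera axes: x right, y down, z forward; pixel columns grow to the right and rows downward; lengths in m; the calibration is good to about 2 mm. A picture is of the moment at which its call begins.
- env.close_job(): hands the job in; it is judged then, once.
The state is a dict: "time_s": time; "q": joint angles; "qvel": joint speeds; "joint_efforts": joint torques, N m; "position": TCP position; "tool_rot": TCP orientation; "ft_force": force on the tool from outside, world axes, zero at the start; "wrist_torque": the same for the moment, N m; "grip_width": finger opening in m; "gripper_force": force on a finger pad.
Only numpy, scipy, OpenCV 4.12 (cv2) and the standard library are available. Lean on these libraries where they do the work, as an engineer would, in place of code of your own. Each camera call takes 0.05 s, during which the arm holds its last target. There are 200 camera calls.

## Working session

There is one attempt and no reset: what is moved stays moved. The work goes in short steps, Python scripts to look and compute and a tool call to move; the robot and the scene stay as the last step left them, time stands still between calls to the robot, and variables do not carry over. Pictures are saved under pics/ and viewed, at most 10 in all, crops included, and the job is handed in when it is done.

Besides the shell and the picture viewer there is one more tool, called after ">>>" by a JSON object that holds its "op" and its "data". drive_tool: Moves the arm, as the interface text tells. Its arguments: {"type":"object","properties":{"series":{"type":"array"},"newtons":{"type":"number"}},"required":["series"]}

```bash
mkdir -p pics
cat > h.py <<'E'
import numpy as np, cv2
from rig import env, viewer
def cloud(d):
    K=d["camera_matrix"];h,w=d["depth"].shape
    u,v=np.meshgrid(np.arange(w),np.arange(h))
    p=cv2.undistortPoints(np.stack([u,v],-1).reshape(-1,1,2).astype(np.float64),np.array(K),np.array(d["distortion"])).reshape(h,w,2)
    z=d["depth"].astype(float)
    c=np.dstack([p[...,0]*z,p[...,1]*z,z])
    R=cv2.Rodrigues(np.array(d["rvec"],float))[0]
    W=(c-np.array(d["tvec"]).reshape(3))@R
    W[z<=0]=np.nan
    return W
E
python3 - <<'E'
from h import *
s=env.observe();print({k:np.round(v,4) for k,v in s.items()},env.pinch_z)
for n in("scene","top"):
    d=viewer.get_image(n);cv2.imwrite(f"pics/{n}0.png",d["img"][...,::-1]);W=cloud(d);np.save(n+"0.npy",W);np.save(n+"i.npy",d["img"])
    print(n,np.round(cv2.Rodrigues(np.array(d["rvec"],float))[0],2).tolist())
E
```

```text
{'time_s': np.float64(0.0), 'q': array([ 5.70500e+01,  2.18410e+01,  7.43864e+01, -1.70000e-03,
        8.38577e+01, -1.23342e+01]), 'qvel': array([ 0.0202, -0.0031,  0.0383,  0.092 , -0.0519,  0.0633]), 'joint_efforts': array([ 1.30000e-03, -4.48470e+01, -2.31281e+01, -1.00000e-04,
        4.80000e-03, -0.00000e+00]), 'position': array([0.1935, 0.5145, 0.2307]), 'tool_rot': array([[-9.360e-01,  3.521e-01, -8.000e-04],
       [ 3.521e-01,  9.360e-01, -1.300e-03],
       [ 3.000e-04, -1.500e-03, -1.000e+00]]), 'ft_force': array([ 0.0346, -0.4961,  0.4668]), 'wrist_torque': array([-0.0025,  0.0352, -0.0147]), 'gripper_force': np.float64(0.0), 'grip_width': np.float64(0.0855)} 0.0187
scene [[-0.8, 0.6, 0.02], [0.36, 0.51, -0.78], [-0.48, -0.62, -0.63]]
top [[-0.02, -1.0, 0.03], [-0.99, 0.02, -0.13], [0.12, -0.03, -0.99]]
```

View pics/top0.png

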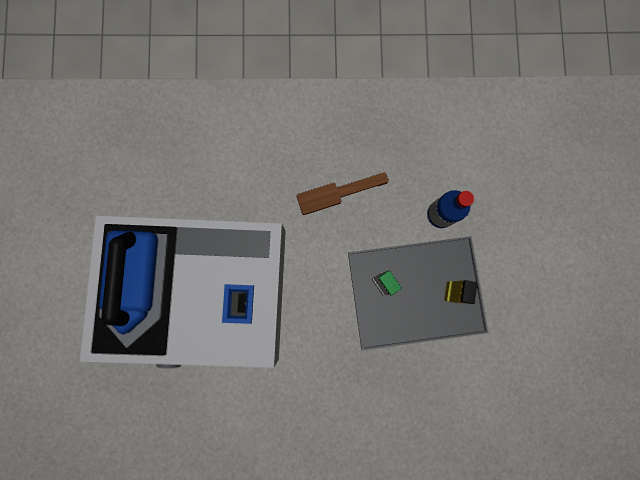

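View pics/scene0.png

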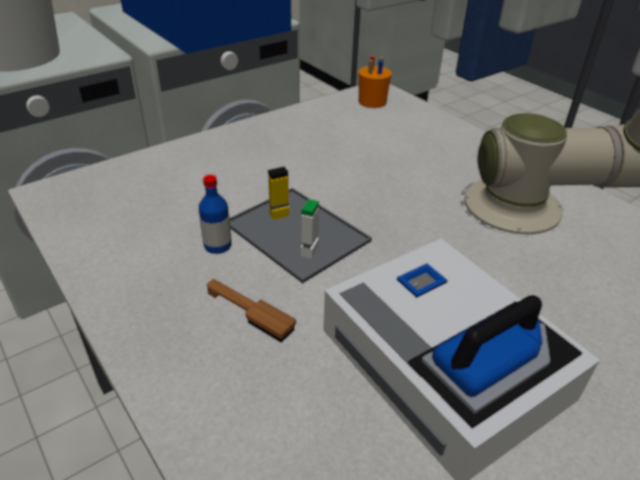

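The top view shows the green cap at about (388,283), the yellow and black cartridge at (460,292), the dock at (238,304), the bottle at (450,208) and the brush at (340,193). The scene view agrees with this.

```bash
cat > m.py <<'E'
from h import *
def rect(P):
    r=cv2.minAreaRect((P[:,:2]*1000).astype(np.float32));return np.round(r[0],1),np.round(r[1],1),round(r[2],1)
for n in("top","scene"):
    W=np.load(n+"0.npy");I=np.load(n+"i.npy");hsv=cv2.cvtColor(I,cv2.COLOR_RGB2HSV);H,S,V=[hsv[...,i] for i in range(3)]
    z=W[...,2]
    def rep(name,m):
        m=m&np.isfinite(z); m=cv2.morphologyEx(m.astype(np.uint8),cv2.MORPH_OPEN,np.ones((2,2)))>0
        k,l,st,_=cv2.connectedComponentsWithStats(m.astype(np.uint8))
        if k<2: print(n,name,"none");return
        j=1+np.argmax(st[1:,4]);P=W[l==j];print(n,name,len(P),"z",np.round(np.percentile(P[:,2],[5,50,95]),4),"rect",*rect(P))
    x,y=W[...,0],W[...,1]
    near=(x>.2)&(x<.9)&(abs(y)<.8)
    g=(H>45)&(H<85)&(S>100)&near
    rep("green",g);rep("greentop",g&(z>.117))
    b=(H>100)&(H<130)&(S>120)&near
    rep("rim",b&(z>.112)&(z<.124)); rep("sttop",near&(z>.104)&(z<.115)&(S<60))
    rep("yellow",(H>20)&(H<35)&(S>120)&near);rep("blacktop",(V<70)&(z>.117)&(z<.13)&near&(y<0))
    rep("tray",near&(z>.002)&(z<.016)&(V<90)&(S<60)); rep("red",((H<5)|(H>175))&(S>180)&near)
    rep("brush",(H>5)&(H<18)&(S>100)&near)
    rep("white cart",near&(z>.02)&(z<.1)&(S<40)&(V>120)&(y<0))
E
python3 m.py
```

```text
top green 289 z [nan nan nan] rect [ 494.  -143.9] [60.2 23.5] 55.7
top greentop 287 z [nan nan nan] rect [ 494.2 -144. ] [60.2 23.1] 55.7
top rim 705 z [nan nan nan] rect [462.8 140.8] [48.5 70.9] 83.4
top sttop 16793 z [nan nan nan] rect [481.  266.9] [392.3 279.2] 86.8
top yellow 332 z [nan nan nan] rect [ 468.5 -272.7] [52.6 27.2] 34.0
top blacktop 308 z [0.0054 0.1239 0.1263] rect [ 476.8 -297.2] [68.1 44. ] 82.5
top tray 2477 z [nan nan nan] rect [ 485.3 -288.7] [204.3  85.3] 10.2
top red 206 z [0.1135 0.1694 0.1721] rect [ 651.5 -296.3] [24.  95.7] 20.6
top brush 1407 z [nan nan nan] rect [697.4 -62.7] [ 16.4 191.7] 11.9
top white cart none
scene green 189 z [0.1137 0.1233 0.1263] rect [ 498.1 -130.2] [37. 22.] 35.4
scene greentop 177 z [0.1144 0.1235 0.1263] rect [ 498.1 -130.1] [37.  21.9] 35.4
scene rim 588 z [nan nan nan] rect [467.1 143.7] [49.8 68.2] 85.4
scene sttop 16077 z [nan nan nan] rect [434.3 243.9] [339.6 373.9] 86.6
scene yellow 549 z [nan nan nan] rect [ 442.7 -295.1] [121.8  30.4] 38.0
scene blacktop 128 z [0.1156 0.1239 0.1265] rect [ 479.3 -270.6] [18.2 38.5] 84.9
scene tray 877 z [nan nan nan] rect [ 477.3 -191.3] [202.3 235. ] 6.4
scene red 115 z [0.1562 0.1671 0.1718] rect [ 641.7 -259.6] [22.  17.9] 19.5
scene brush 1623 z [nan nan nan] rect [696.5 -51.7] [ 43.  183.6] 21.4
scene white cart 38 z [0.0185 0.0285 0.0325] rect [ 480.4 -132.4] [67.9  4.9] 38.4
```

```bash
cat > m2.py <<'E'
from h import *
def rect(P):
    r=cv2.minAreaRect((P[:,:2]*1000).astype(np.float32));return np.round(r[0],1),np.round(r[1],1),round(r[2],1)
for n in("top","scene"):
    W=np.load(n+"0.npy");I=np.load(n+"i.npy");hsv=cv2.cvtColor(I,cv2.COLOR_RGB2HSV);H,S,V=[hsv[...,i].astype(int) for i in range(3)]
    x,y,z=np.moveaxis(np.nan_to_num(W,nan=-9),-1,0);near=(x>.2)&(x<.9)&(abs(y)<.8)
    def rep(name,m):
        k,l,st,_=cv2.connectedComponentsWithStats(m.astype(np.uint8));j=1+np.argmax(st[1:,4]);P=W[l==j]
        q=(l==j);v,u=np.where(q)
        print(n,name,len(P),"z",np.round(np.percentile(P[:,2],[5,50,95]),4),"mean",np.round(P.mean(0)[:2]*1000,1),"rect",*rect(P),"px",u.mean().round(),v.mean().round());return P
    g=(H>45)&(H<85)&(S>100)&near
    print("V",np.percentile(V[g],[5,25,50,75,95]))
    rep("greentop",g&(z>.118)&(z<.13))
    rep("rim",(H>100)&(H<130)&(S>120)&near&(abs(z-.118)<.005)&(abs(y-.14)<.06))
    P=rep("sttop",near&(abs(z-.110)<.003)&(S<60)&(V>90)&(y>0))
    rep("yellow",(H>20)&(H<35)&(S>120)&near);rep("blacktop",(V<70)&(abs(z-.124)<.004)&near&(y<-.2))
E
python3 m2.py
python3 - <<'E'
from h import *
I=np.load("topi.npy")[...,::-1]
a=cv2.resize(I[250:330,350:430],(400,400),interpolation=0);b=cv2.resize(I[265:345,200:280],(400,400),interpolation=0)
cv2.imwrite("pics/c.png",np.hstack([a,b]))
E
```

```text
V [  3.   100.   124.   127.   130.05]
top greentop 287 z [0.1211 0.1237 0.1262] mean [ 496.9 -132.2] rect [ 496.9 -132.7] [39.6 23.7] 32.9 px 389.0 283.0
top rim 692 z [0.1142 0.1175 0.1198] mean [464.6 142. ] rect [464.9 141.7] [52.6 67.6] 86.5 px 237.0 304.0
top sttop 13952 z [0.1078 0.1099 0.1121] mean [471.8 203.3] rect [490.3 241.1] [341.3 261.1] 86.6 px 204.0 301.0
top yellow 337 z [0.0204 0.0707 0.1145] mean [ 478.8 -264.9] rect [ 476.7 -266.7] [43.8 18. ] 11.5 px 454.0 291.0
top blacktop 294 z [0.1215 0.124  0.1263] mean [ 478.2 -275.2] rect [ 478.1 -275.8] [24.7 39.4] 78.0 px 469.0 292.0
V [ 70.  89. 120. 126. 127.]
scene greentop 168 z [0.1199 0.1244 0.1269] mean [ 500.  -130.2] rect [ 499.  -131.9] [37.5 24.4] 34.6 px 310.0 206.0
scene rim 576 z [0.1141 0.1181 0.1203] mean [466.1 142. ] rect [465.9 142.2] [52.4 70. ] 87.2 px 421.0 279.0
scene sttop 14336 z [0.1089 0.1109 0.1126] mean [502.2 225.7] rect [489.3 239.1] [342.9 263.6] 86.6 px 444.0 325.0
scene yellow 551 z [0.046  0.0797 0.1128] mean [ 482.6 -268.4] rect [ 483.  -268.8] [21.5 42.4] 55.7 px 278.0 190.0
scene blacktop 114 z [0.1212 0.1248 0.1269] mean [ 480.8 -272. ] rect [ 479.3 -274.6] [23.8 37.4] 71.8 px 278.0 171.0
```

View pics/c.png

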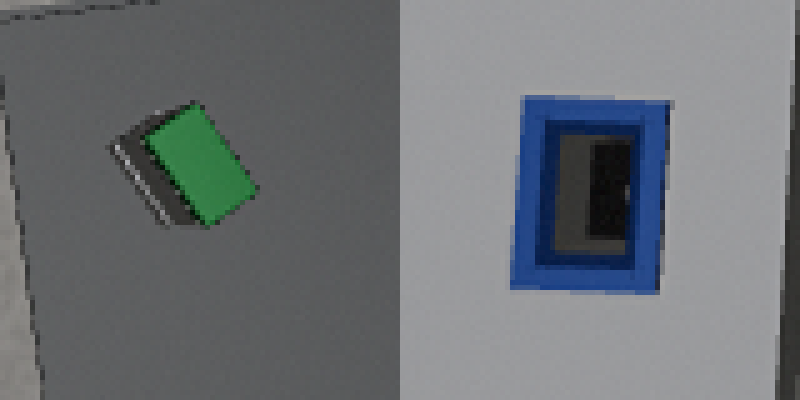

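The crop shows the cap at top px (389,283), long axis at +33°, and the dock at px (237,304), yaw about -3.4°. The sizes match: cap 40x24 mm at z 0.124, rim at z 0.118. I'll move above the cartridge.

>>> {"op": "drive_tool", "data": {"series": [[[-0.5115,-0.4994,-0.04],-53.6,0.07],[[-0.5115,-0.4994,-0.04],-53.6,0.07],[[-0.5115,-0.4994,-0.04],-53.6,0.07],[[-0.5115,-0.4994,-0.04],-53.6,0.07],[[-0.5115,-0.4994,-0.04],-53.6,0.07],[[-0.5115,-0.4994,-0.04],-53.6,0.07],[[-0.5115,-0.4994,-0.04],-53.6,0.07],[[-0.5115,-0.4994,-0.04],-53.6,0.07],[[-0.5115,-0.4994,-0.04],-53.6,0.07],[[-0.5115,-0.4994,-0.04],-53.6,0.07],[[-0.5115,-0.4994,-0.04],-53.6,0.07],[[-0.5115,-0.4994,-0.04],-53.6,0.07],[[-0.5115,-0.4994,-0.04],-53.6,0.07],[[-0.5115,-0.4994,-0.04],-53.6,0.07],[[-0.5115,-0.4994,-0.04],-53.6,0.07],[[-0.5115,-0.4994,-0.04],-53.6,0.07],[[-0.5115,-0.4994,-0.04],-53.6,0.07],[[-0.5115,-0.4994,-0.04],-53.6,0.07],[[-0.5115,-0.4994,-0.04],-53.6,0.07],[[-0.5115,-0.4994,-0.04],-53.6,0.07]]}}

```text
time_s: 2.1
position: [0.4962, -0.1315, 0.2716]
tool_rot: [[-0.838, -0.546, 0.0], [-0.546, 0.838, -0.0], [-0.0, -0.0, -1.0]]
ft_force: [0.2, -0.8, -0.6]
grip_width: 0.0701
gripper_force: 0.0
```

Run:
```python
from h import *
s=env.observe();print(s["time_s"],s["position"].round(4),s["tool_rot"].round(4).tolist(),s["q"].round(1),s["ft_force"].round(2),s["grip_width"])
d=viewer.get_image("wrist");cv2.imwrite("pics/w1.png",d["img"][...,::-1]);W=cloud(d);I=d["img"]
hsv=cv2.cvtColor(I,cv2.COLOR_RGB2HSV);H,S,V=[hsv[...,i].astype(int) for i in range(3)]
z=np.nan_to_num(W[...,2],nan=-9)
m=(H>45)&(H<85)&(S>100)
P=W[m&(abs(z-.124)<.006)]
print(m.sum(),len(P))
if len(P):
    r=cv2.minAreaRect((P[:,:2]*1000).astype(np.float32));print(r,P.mean(0),np.percentile(P[:,2],[5,50,95]))
```

```text
2.1 [ 0.4962 -0.1315  0.2716] [[-0.838, -0.5457, 0.0003], [-0.5457, 0.838, -0.0001], [-0.0002, -0.0002, -1.0]] [ -28.1   16.5   75.6    0.    87.9 -151.1] [ 0.24 -0.78 -0.63] 0.07009035620935834
3317 1519
((483.9652404785156, -197.02615356445312), (170.55401611328125, 42.647918701171875), 79.21178436279297) [ 0.49513177 -0.13517237  0.12359834] [0.12225131 0.12366287 0.12492888]
```

View pics/w1.png

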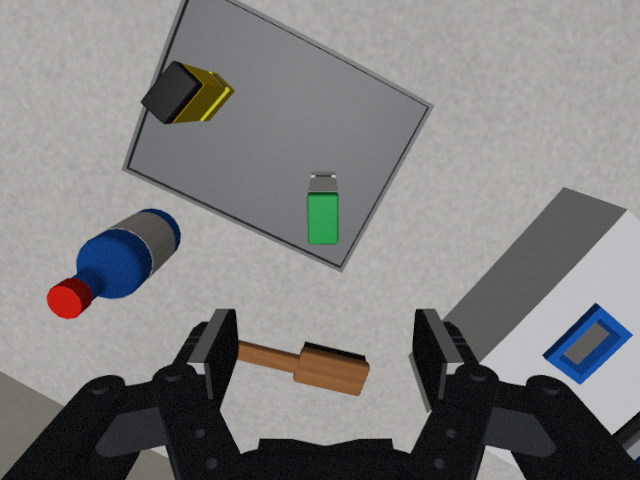

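The wrist view shows the green cap at px (323,218), aligned with the fingers, and the dock at px (587,344).

```bash
cat > m3.py <<'E'
from h import *
d=viewer.get_image("wrist");W=cloud(d);I=d["img"]
hsv=cv2.cvtColor(I,cv2.COLOR_RGB2HSV);H,S,V=[hsv[...,i].astype(int) for i in range(3)]
z=np.nan_to_num(W[...,2],nan=-9)
def rep(n,m):
    k,l,st,_=cv2.connectedComponentsWithStats(m.astype(np.uint8));j=1+np.argmax(st[1:,4]);P=W[l==j]
    r=cv2.minAreaRect((P[:,:2]*1000).astype(np.float32));print(n,len(P),np.round(r[0],1),np.round(r[1],1),round(r[2],1),"mean",P.mean(0).round(4))
rep("cap",(H>45)&(H<85)&(S>100)&(abs(z-.124)<.006))
rep("rim",(H>100)&(H<130)&(S>120)&(abs(z-.118)<.005))
s=env.observe();print(s["time_s"],s["position"].round(4))
E
python3 m3.py
```

```text
cap 1511 [ 495.8 -133.9] [39.6 23. ] 32.2 mean [ 0.4953 -0.1344  0.1236]
rim 2312 [464.3 140.8] [54.5 67.9] 86.4 mean [0.4636 0.1396 0.1169]
2.2 [ 0.4964 -0.1319  0.2716]
```

>>> {"op": "drive_tool", "data": {"series": [[[0.001,-0.001,0.04],0.4,0.06],[[0.001,-0.001,0.08],0.4,0.06],[[0.001,-0.001,0.12],0.4,0.06],[[0.001,-0.001,0.15],0.4,0.06],[[0.001,-0.001,0.175],0.4,0.06],[[0.001,-0.001,0.19],0.4,0.06],[[0.001,-0.001,0.193],0.4,0.06],[[0.001,-0.001,0.193],0.4,0.06],[[0.001,-0.001,0.193],0.4,0.03],[[0.001,-0.001,0.193],0.4,0.015],[[0.001,-0.001,0.193],0.4,0.015],[[0.001,-0.001,0.193],0.4,0.015],[[0.001,-0.001,0.193],0.4,0.015],[[0.001,-0.001,0.193],0.4,0.015]], "newtons": 60}}

```text
time_s: 3.6
position: [0.4967, -0.1343, 0.0793]
tool_rot: [[-0.843, -0.539, 0.002], [-0.539, 0.843, -0.001], [-0.001, -0.002, -1.0]]
ft_force: [-0.3, 0.9, 6.4]
grip_width: 0.0233
gripper_force: 59.4
```

>>> {"op": "drive_tool", "data": {"series": [[[0,0,-0.03],0,0.015],[[0,0,-0.07],0,0.015],[[0,0,-0.11],0,0.015],[[0,0,-0.145],0,0.015],[[-0.012,0.025,-0.16],4,0.015],[[-0.03,0.062,-0.162],9,0.015],[[-0.05,0.102,-0.162],15,0.015],[[-0.07,0.143,-0.162],21,0.015],[[-0.09,0.184,-0.162],27,0.015],[[-0.106,0.217,-0.162],32,0.015],[[-0.117,0.24,-0.162],35,0.015],[[-0.1217,0.2493,-0.162],36,0.015],[[-0.1217,0.2493,-0.162],36,0.015],[[-0.1217,0.2493,-0.162],36,0.015],[[-0.1217,0.2493,-0.162],36,0.015]]}}

```text
time_s: 5.1
position: [0.4647, 0.1407, 0.2403]
tool_rot: [[-0.998, 0.06, -0.0], [0.06, 0.998, -0.0], [0.0, -0.0, -1.0]]
ft_force: [-0.1, 0.1, -1.3]
grip_width: 0.0234
gripper_force: 59.2
```

Run:
```python
from h import *
d=viewer.get_image("wrist");cv2.imwrite("pics/w2.png",d["img"][...,::-1]);W=cloud(d);np.save("w2.npy",W);np.save("w2i.npy",d["img"])
d=viewer.get_image("top");np.save("t2.npy",cloud(d));np.save("t2i.npy",d["img"])
s=env.observe();print(s["time_s"],s["position"].round(4),s["tool_rot"].round(4).tolist(),s["ft_force"].round(2),s["wrist_torque"].round(3),s["grip_width"])
```

```text
5.2 [0.4647 0.1407 0.2403] [[-0.9982, 0.0605, -0.0001], [0.0605, 0.9982, -0.0001], [0.0001, -0.0001, -1.0]] [ 0.92  0.17 -1.22] [-0.016  0.028  0.001] 0.023593542647066906
```

View pics/w2.png

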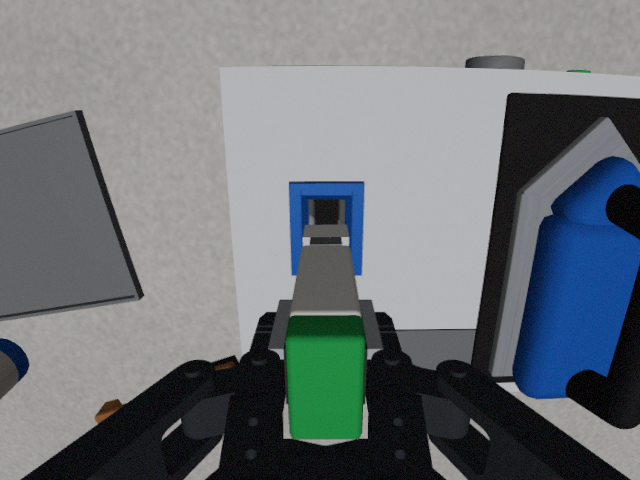

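The wrist view shows the cap in the gripper at px (325,378) and the rim at px (327,228), with the cartridge foot straight in front of it.

Run:
```python
from h import *
c,s=np.cos(np.radians(-3.4)),np.sin(np.radians(-3.4));ex=np.array([c,s]);ey=np.array([-s,c])
def ext(n,P):
    a=P[:,:2]@ex*1000;b=P[:,:2]@ey*1000
    print(n,len(P),"x",np.percentile(a,[0.5,99.5]).round(1),"y",np.percentile(b,[0.5,99.5]).round(1),"z",P[:,2].mean().round(4))
for f in("w2","t2"):
    W=np.load(f+".npy");I=np.load(f+"i.npy");hsv=cv2.cvtColor(I,cv2.COLOR_RGB2HSV);H,S,V=[hsv[...,i].astype(int) for i in range(3)]
    x,y,z=np.moveaxis(np.nan_to_num(W,nan=-9),-1,0)
    n=(abs(x-.465)<.06)&(abs(y-.1415)<.06)
    g=n&(H>45)&(H<85)&(S>100)
    ext(f+" cap",W[g&(z>.279)&(z<.292)])
    ext(f+" rim",W[n&(H>100)&(H<130)&(S>120)&(abs(z-.118)<.004)])
    P=W[n&(S<50)&(abs(z-.168)<.006)] 
    if len(P)>5: ext(f+" foot?",P)
p=np.array([.4647,.1407]);print("tcp",p@ex*1000,p@ey*1000)
for q in([.4645,.1415],):print(np.array(q)@ex*1000,np.array(q)@ey*1000)
```

```text
w2 cap 8601 x [435.2 474.2] y [143.3 196. ] z 0.2845
w2 rim 2978 x [420.8 487.7] y [143.2 194.4] z 0.1173
w2 foot? 115 x [435.1 436. ] y [156.7 179.9] z 0.1713Traceback (most recent call last):
  File "<stdin>", line 11, in <module>
  File "<stdin>", line 5, in ext
    return _quantile_unchecked(
        a, q, axis, out, overwrite_input, method, keepdims, weights)
    return _ureduce(a,
                    func=_quantile_ureduce_func,
    ...<5 lines>...
                    overwrite_input=overwrite_input,
                    method=method)
    r = func(a, **kwargs)
    result = _quantile(arr,
                       quantiles=q,
    ...<2 lines>...
                       out=out,
                       weights=wgt)
    slices_having_nans = np.isnan(arr[-1, ...])
                                  ~~~^^^^^^^^^
IndexError: index -1 is out of bounds for axis 0 with size 0
```

>>> {"op": "drive_tool", "data": {"series": [[[0,0.0006,0.015],0,0.015],[[0,0.0006,0.03],0,0.015],[[0,0.0006,0.04],0,0.015],[[0,0.0006,0.044],0,0.015],[[0,0.0006,0.047],0,0.015],[[0,0.0006,0.05],0,0.015],[[0,0.0006,0.053],0,0.015],[[0,0.0006,0.055],0,0.015],[[0,0.0006,0.055],0,0.015]]}}

```text
time_s: 6.1
position: [0.4645, 0.1421, 0.1852]
tool_rot: [[-0.998, 0.06, -0.0], [0.06, 0.998, -0.0], [0.0, -0.0, -1.0]]
ft_force: [0.1, -0.5, -1.8]
grip_width: 0.0233
gripper_force: 59.2
```

>>> {"op": "drive_tool", "data": {"series": [[[0,0,0.002],0,0.015],[[0,0,0.004],0,0.015],[[0,0,0.004],0,0.015]]}}

```text
time_s: 6.4
position: [0.4644, 0.142, 0.1811]
tool_rot: [[-0.998, 0.06, -0.001], [0.06, 0.998, -0.0], [0.001, -0.0, -1.0]]
ft_force: [0.2, -0.0, -1.9]
grip_width: 0.0234
gripper_force: 59.2
```

>>> {"op": "drive_tool", "data": {"series": [[[0,0,0.002],0,0.015],[[0,0,0.004],0,0.015],[[0,0,0.004],0,0.015]]}}

```text
time_s: 6.7
position: [0.4645, 0.142, 0.177]
tool_rot: [[-0.998, 0.06, -0.001], [0.06, 0.998, -0.0], [0.001, -0.0, -1.0]]
ft_force: [-0.3, 0.4, -1.6]
grip_width: 0.0236
gripper_force: 59.2
```

>>> {"op": "drive_tool", "data": {"series": [[[0,0,0.002],0,0.015],[[0,0,0.004],0,0.015],[[0,0,0.004],0,0.015]]}}

```text
time_s: 7.0
position: [0.4644, 0.1421, 0.173]
tool_rot: [[-0.998, 0.06, -0.001], [0.06, 0.998, -0.0], [0.001, -0.0, -1.0]]
ft_force: [0.0, -0.4, -1.7]
grip_width: 0.0236
gripper_force: 59.2
```

>>> {"op": "drive_tool", "data": {"series": [[[0,0,0.002],0,0.015],[[0,0,0.004],0,0.015],[[0,0,0.004],0,0.015]]}}

```text
time_s: 7.3
position: [0.4645, 0.1421, 0.1691]
tool_rot: [[-0.998, 0.06, -0.0], [0.06, 0.998, 0.0], [0.0, 0.0, -1.0]]
ft_force: [0.8, -0.2, -0.6]
grip_width: 0.0232
gripper_force: 59.3
```

>>> {"op": "drive_tool", "data": {"series": [[[0,0,0.001],0,0.015],[[0,0,0.001],0,0.015]]}}

```text
time_s: 7.5
position: [0.4647, 0.1421, 0.1683]
tool_rot: [[-0.998, 0.06, 0.0], [0.06, 0.998, 0.0], [-0.0, 0.0, -1.0]]
ft_force: [0.3, 1.1, -1.8]
grip_width: 0.0232
gripper_force: 59.4
```

>>> {"op": "drive_tool", "data": {"series": [[[0,0,0.001],0,0.015],[[0,0,0.001],0,0.015]]}}

```text
time_s: 7.7
position: [0.4648, 0.1421, 0.1676]
tool_rot: [[-0.998, 0.06, 0.001], [0.06, 0.998, 0.0], [-0.001, 0.0, -1.0]]
ft_force: [0.4, 0.9, 1.6]
grip_width: 0.0229
gripper_force: 59.7
```

>>> {"op": "drive_tool", "data": {"series": [[[0,0,0.001],0,0.015],[[0,0,0.001],0,0.015]]}}

```text
time_s: 7.9
position: [0.4648, 0.1421, 0.1665]
tool_rot: [[-0.998, 0.06, 0.001], [0.06, 0.998, 0.0], [-0.001, 0.0, -1.0]]
ft_force: [0.4, 1.2, 2.1]
grip_width: 0.0236
gripper_force: 59.7
```

>>> {"op": "drive_tool", "data": {"series": [[[0,0,0.001],0,0.015],[[0,0,0.001],0,0.015]]}}

```text
time_s: 8.1
position: [0.4648, 0.1421, 0.1654]
tool_rot: [[-0.998, 0.06, 0.001], [0.06, 0.998, 0.0], [-0.001, 0.0, -1.0]]
ft_force: [1.3, 0.5, 2.9]
grip_width: 0.0233
gripper_force: 59.6
```

>>> {"op": "drive_tool", "data": {"series": [[[0,0,0.001],0,0.015],[[0,0,0.001],0,0.015]]}}

```text
time_s: 8.3
position: [0.4647, 0.1421, 0.1642]
tool_rot: [[-0.998, 0.06, 0.0], [0.06, 0.998, 0.0], [-0.0, 0.0, -1.0]]
ft_force: [1.3, 1.3, 0.6]
grip_width: 0.0233
gripper_force: 59.5
```

>>> {"op": "drive_tool", "data": {"series": [[[0,0,0.001],0,0.015],[[0,0,0.001],0,0.015]]}}

```text
time_s: 8.5
position: [0.4645, 0.1421, 0.1631]
tool_rot: [[-0.998, 0.06, -0.0], [0.06, 0.998, 0.0], [0.0, 0.0, -1.0]]
ft_force: [0.7, 1.2, 0.2]
grip_width: 0.0233
gripper_force: 59.4
```

>>> {"op": "drive_tool", "data": {"series": [[[0,0,0.002],0,0.015],[[0,0,0.004],0,0.015],[[0,0,0.006],0,0.015],[[0,0,0.008],0,0.015],[[0,0,0.01],0,0.015],[[0,0,0.01],0,0.015]]}}

```text
time_s: 9.1
position: [0.4644, 0.1421, 0.1527]
tool_rot: [[-0.998, 0.06, -0.001], [0.06, 0.998, 0.0], [0.001, 0.0, -1.0]]
ft_force: [0.9, 2.3, -2.0]
grip_width: 0.0231
gripper_force: 59.3
```

>>> {"op": "drive_tool", "data": {"series": [[[0,0,0.002],0,0.015],[[0,0,0.004],0,0.015],[[0,0,0.006],0,0.015],[[0,0,0.008],0,0.015],[[0,0,0.01],0,0.015],[[0,0,0.01],0,0.015]]}}

```text
time_s: 9.7
position: [0.4645, 0.1421, 0.1428]
tool_rot: [[-0.998, 0.06, -0.001], [0.06, 0.998, 0.0], [0.001, 0.0, -1.0]]
ft_force: [1.0, 2.8, -1.8]
grip_width: 0.0234
gripper_force: 59.3
```

>>> {"op": "drive_tool", "data": {"series": [[[0,0,0.001],0,0.015],[[0,0,0.002],0,0.015],[[0,0,0.002],0,0.015]]}}

```text
time_s: 10.0
position: [0.4644, 0.1421, 0.141]
tool_rot: [[-0.998, 0.06, -0.001], [0.06, 0.998, 0.0], [0.001, 0.0, -1.0]]
ft_force: [0.6, 1.8, -1.2]
grip_width: 0.0236
gripper_force: 59.2
```

>>> {"op": "drive_tool", "data": {"series": [[[0,0,0.001],0,0.015],[[0,0,0.002],0,0.015],[[0,0,0.002],0,0.015]]}}

```text
time_s: 10.3
position: [0.4644, 0.1421, 0.1389]
tool_rot: [[-0.998, 0.06, -0.001], [0.06, 0.998, 0.0], [0.001, -0.0, -1.0]]
ft_force: [1.1, 3.4, -4.7]
grip_width: 0.0237
gripper_force: 58.9
```

>>> {"op": "drive_tool", "data": {"series": [[[0,0,0.001],0,0.015],[[0,0,0.001],0,0.015]]}}

```text
time_s: 10.5
position: [0.4644, 0.142, 0.1379]
tool_rot: [[-0.998, 0.06, -0.001], [0.06, 0.998, 0.0], [0.001, -0.0, -1.0]]
ft_force: [0.1, 2.7, -6.2]
grip_width: 0.0234
gripper_force: 58.9
```

>>> {"op": "drive_tool", "data": {"series": [[[0,0,0.001],0,0.015],[[0,0,0.001],0,0.015]]}}

```text
time_s: 10.7
position: [0.4644, 0.142, 0.137]
tool_rot: [[-0.998, 0.059, -0.001], [0.059, 0.998, -0.0], [0.001, -0.0, -1.0]]
ft_force: [-0.2, 2.6, -4.4]
grip_width: 0.0235
gripper_force: 59.3
```

>>> {"op": "drive_tool", "data": {"series": [[[0,0,0.0005],0,0.015],[[0,0,0.0005],0,0.015]]}}

```text
time_s: 10.9
position: [0.4645, 0.1419, 0.1368]
tool_rot: [[-0.998, 0.059, -0.0], [0.059, 0.998, -0.0], [0.0, -0.0, -1.0]]
ft_force: [0.3, 0.9, -3.8]
grip_width: 0.0236
gripper_force: 59.3
```

>>> {"op": "drive_tool", "data": {"series": [[[0,0,0.0005],0,0.015],[[0,0,0.0005],0,0.015]]}}

```text
time_s: 11.1
position: [0.4646, 0.1419, 0.1364]
tool_rot: [[-0.998, 0.06, 0.0], [0.06, 0.998, -0.0], [-0.0, -0.0, -1.0]]
ft_force: [0.1, 0.8, -1.7]
grip_width: 0.0234
gripper_force: 59.4
```

>>> {"op": "drive_tool", "data": {"series": [[[0,0,0.0005],0,0.015],[[0,0,0.0005],0,0.015]]}}

```text
time_s: 11.3
position: [0.4647, 0.1419, 0.1359]
tool_rot: [[-0.998, 0.06, 0.0], [0.06, 0.998, -0.0], [-0.0, -0.0, -1.0]]
ft_force: [-0.5, -0.4, -1.9]
grip_width: 0.0232
gripper_force: 59.5
```

>>> {"op": "drive_tool", "data": {"series": [[[0,0,0.0004],0,0.015],[[0,0,0.0004],0,0.015]]}}

```text
time_s: 11.5
position: [0.4646, 0.142, 0.1354]
tool_rot: [[-0.998, 0.06, 0.0], [0.06, 0.998, -0.0], [-0.0, -0.0, -1.0]]
ft_force: [-1.7, -0.5, -0.1]
grip_width: 0.0238
gripper_force: 59.5
```

>>> {"op": "drive_tool", "data": {"series": [[[0,0,0.0004],0,0.015],[[0,0,0.0004],0,0.015]]}}

```text
time_s: 11.7
position: [0.4646, 0.142, 0.1351]
tool_rot: [[-0.998, 0.06, 0.0], [0.06, 0.998, -0.0], [-0.0, -0.0, -1.0]]
ft_force: [-0.4, -1.0, 0.6]
grip_width: 0.0234
gripper_force: 59.8
```

>>> {"op": "drive_tool", "data": {"series": [[[0,0,0.0004],0,0.015],[[0,0,0.0004],0,0.015]]}}

```text
time_s: 11.9
position: [0.4647, 0.1421, 0.1349]
tool_rot: [[-0.998, 0.06, 0.0], [0.06, 0.998, -0.0], [-0.0, -0.0, -1.0]]
ft_force: [-0.4, -1.0, 3.4]
grip_width: 0.0232
gripper_force: 60.1
```

>>> {"op": "drive_tool", "data": {"series": [[[0,0,0.0004],0,0.015],[[0,0,0.0004],0,0.015]]}}

```text
time_s: 12.1
position: [0.4647, 0.1421, 0.1345]
tool_rot: [[-0.998, 0.06, 0.001], [0.06, 0.998, -0.0], [-0.001, -0.0, -1.0]]
ft_force: [-0.7, -0.0, 5.3]
grip_width: 0.0234
gripper_force: 60.4
```

>>> {"op": "drive_tool", "data": {"series": [[[0,0,0.0003],0,0.015],[[0,0,0.0003],0,0.015]]}}

```text
time_s: 12.3
position: [0.4647, 0.142, 0.1344]
tool_rot: [[-0.998, 0.06, 0.001], [0.06, 0.998, -0.0], [-0.001, -0.0, -1.0]]
ft_force: [-1.4, 0.1, 6.7]
grip_width: 0.0231
gripper_force: 60.6
```

>>> {"op": "drive_tool", "data": {"series": [[[0,0,0],0,0.03],[[0,0,0],0,0.045],[[0,0,0],0,0.05],[[0,0,0],0,0.05],[[0,0,0],0,0.05],[[0,0,0],0,0.05]]}}

```text
time_s: 12.9
position: [0.4646, 0.1421, 0.1339]
tool_rot: [[-0.998, 0.06, -0.0], [0.06, 0.998, 0.0], [0.0, 0.0, -1.0]]
ft_force: [-0.5, 0.6, 0.1]
grip_width: 0.0497
gripper_force: 0.0
```

Released. Next I'll retract up and check.

>>> {"op": "drive_tool", "data": {"series": [[[0,0,-0.01],0,0.05],[[0,0,-0.03],0,0.05],[[0,0,-0.07],0,0.05],[[0,0,-0.11],0,0.05],[[0,0,-0.14],0,0.05],[[0,0,-0.15],0,0.05],[[0,0,-0.15],0,0.05],[[0,0,-0.15],0,0.05]]}}

```text
time_s: 13.7
position: [0.4641, 0.142, 0.2828]
tool_rot: [[-0.998, 0.06, -0.002], [0.06, 0.998, -0.0], [0.002, -0.0, -1.0]]
ft_force: [-0.1, -0.2, -0.6]
grip_width: 0.0498
gripper_force: 0.0
```

Run:
```python
from h import *
for n in("wrist","scene"):
    d=viewer.get_image(n);cv2.imwrite(f"pics/{n}9.png",d["img"][...,::-1]);W=cloud(d);I=d["img"]
    hsv=cv2.cvtColor(I,cv2.COLOR_RGB2HSV);H,S,V=[hsv[...,i].astype(int) for i in range(3)]
    x,y,z=np.moveaxis(np.nan_to_num(W,nan=-9),-1,0)
    g=(abs(x-.465)<.05)&(abs(y-.1415)<.05)
    P=W[g&(H>45)&(H<85)&(S>100)];print(n,len(P),np.percentile(P[:,2],[50,75,95]).round(4),P.mean(0).round(4))
    P=W[g&(H>100)&(H<130)&(S>120)&(abs(z-.118)<.004)];print("rim z",P[:,2].mean().round(4))
s=env.observe();print(s["time_s"],s["position"],s["ft_force"].round(2))
```

```text
wrist 3581 [0.1803 0.3452 0.3667] [0.4586 0.1417 0.2484]
rim z 0.1173
scene 299 [0.18  0.181 0.182] [0.4695 0.1453 0.1788]
rim z 0.1183
13.8 [0.46409759 0.14201105 0.28249795] [ 0.07 -0.05 -0.59]
```

View pics/wrist9.png

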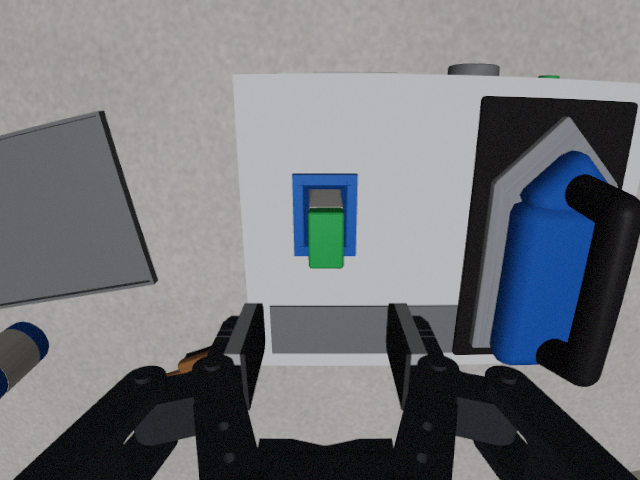

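The wrist view shows the cartridge upright in the dock at px (326,230). Its cap top is at z 0.180, so the foot is at about 0.060. That agrees with the felt click (34 mm after meeting the ball) and the pad contact.

```bash
python3 -c "
from rig import env
print(env.close_job())"
```

```text
the job is handed in; nothing more can be done
None
```

I pushed the fresh cartridge into the dock until it clicked and rested on the pad (about 8 N of push), let go with the gripper clear, and handed the job in at 13.8 s; no verdict came back.

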